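# Tip the used bottles from the bench cart into the wash tray

## Task

On the lab bench, empty the wheeled tip cart that carries two capped sample bottles: lift its handle so that the cart tips forward over its wheels and both bottles roll out into the wash tray in front of it. Then lower the handle gently until the cart stands on its feet again, and let go. Leave the other cart, which carries a box, standing.

Things in the scene. Friction and masses are not known exactly. Their poses are not given: they have to be found in the camera images.
- cart_handle (a point): Centre of the loaded cart's handle, a level round black bar 16 mm thick, free over 96 mm between two side arms, 125 mm above the bench. Axes turn with the cart: standing, x points level from the bar to the wash tray, y along the bar, z up. Cart and bar swing about the axle, parallel to the bar, 220 mm ahead along x and 65 mm below along z. The hopper's rear wall is 88 mm ahead of the bar, as high.
- cart (a joint): Tip angle (rad) of the loaded cart, a steel hopper on two 116 mm wheels chocked to the bench: 0 standing on its feet, grows as the handle swings up and forward, stop at 0.96. Its front slopes 0.56, so bottles roll out beyond about that angle; 0.8 to 0.9 empties it in a second. Weighs 0.5 to 1.2 kg (2 to 5 N at the handle); let go, it falls back, a little damped.
- bottle_a_center (a point): First sample bottle, a brown cylinder with a white cap, 36 mm in diameter and 86 mm long, about 60 g, lying crosswise in the loaded cart; this point is its centre, y its long axis.
- bottle_b_center (a point): Second sample bottle, the same, lying in front of the first.
- tray_lip (a point): Wash tray, grey plastic, fixed in front of the loaded cart: 160 mm (x) by 200 mm (y), walls 4 mm thick, 60 mm high but 22 mm on the side facing the cart. This point is the foot of that low wall, half-way along its outer face, at bench height; x points away from the cart across the tray, z up.
- spare (a joint): Tip angle (rad) of the other cart, of the same build, which carries a closed box with a white lid and has no tray in front: 0 standing. It stays as it is.
There are look-alikes about, which are no part of the job. Leave any yellow look-alike of the part that bears bottle_a_center alone.

How it is judged:
By the outcome, as a careful person would: the job done as asked, in the order asked, and still so for the second after the job is handed in, with the robot touching nothing.
It also fails if it takes over 38 s, if anything falls off the work surface, if the arm or the gripper's body presses on something with over 40 N, if the wrist force passes 120 N, or if a joint passes its speed limit or range.

## Robot

A 7-joint arm with a two-finger parallel gripper is mounted at the origin on the work surface. World frame = base frame: x ahead of the robot, y to its left, z up, the work surface at z = 0. Lengths are in m, angles in rad, forces in N, time in s.
With the tool pointing down it reaches from about 0.35 to 0.9 m from the base axis. Payload 7.2 kg.
Tool frame: the origin (TCP) lies at the very end of the fingers, on their centre line; the grasp point (between the pads) lies 19 mm behind it; z points along the fingers, x is the direction in which the jaws open and shut, and the axes are right-handed (so a half turn about z gives the same grasp; the last joint's range is limited). The gripper opens to 88 mm and grips with 3 to 60 N. Pads are 20 mm wide; open, the fingers measure 115 mm over their backs; the gripper's body (75 mm by 178 mm) begins 61 mm behind the grasp point.
Start: joints at [1.212, 0.411, -0.013, 1.596, 0.006, 1.134, -0.082], TCP at [0.179, -0.599, 0.223] pointing down, gripper open.
Joint ranges: [-2.95, 2.95], [-0.29, 1.99], [-1.47, 1.44], [0.14, 2.54], [-1.03, 4.17], [0.13, 1.85], [-2.86, 2.86]. Speed limits (rad/s): [2.39, 2.39, 3.01, 3.01, 3.14, 3.14, 3.14].

## Interface

Orientations are given as a 3x3 rotation matrix whose columns are the frame's x, y, z axes.
In Python, from rig import r gives the robot as it stands. The module is installed in compiled form; this text tells all that it offers.
- The arm moves only by the tool carry_out, never from a script. Its argument "motion" is one flat list of numbers, 7 for each row, row after row: the shift along the tool's x, y, z in m, then the turn, a rotation vector about the tool's x, y, z in degrees, then the finger opening in m, from 0 to 0.0878. A call has 1 to 12 rows; each row is the pose to reach, as a shift and turn from the pose measured when the call began, along the tool's axes at that moment; what a row does not reach only later rows make up. A row lasts 1/8 s, in which the tool goes at most 62.5 mm and 10.7 degrees, less where a joint would pass 70% of its speed; a pose out of reach is approached as far as the arm can. A call with a gripper value outside its range is refused whole. The fingers move at their own pace and stop on an object; the grip force is fixed at half the most. Time passes only in rows, so rows that repeat a pose let the fingers close. It gives the time, the measured TCP pose, the force and the opening at its end, in the units of the state.
- r.get_obs(): the state, without advancing time (a new reading comes with each control period).
- r.capture(name): name is "side" or "top" or "wrist"; returns (picture, depth): 480x640x3 uint8, red, green, blue; 480x640 float32, m along the optical axis (not along the pixel's ray), 0 where there is no reading.
- r.camera_info(name): a dict with "K" (3x3 intrinsics, pixels), "rvec" (rotation vector, rad) and "tvec" (3), from world to camera coordinates, as OpenCV has them; the wrist camera has in their place "hand_eye" (4x4, takes a point from camera to tool coordinates, whose origin is the TCP and whose axes are the tool frame's). Camera axes: x right, y down, z forward; pixel columns grow to the right and rows downward; lengths in m; the calibration is good to about 2 mm. The wrist camera is an equidistant fisheye: a pixel r from the principal point sees the ray r / f radians off the axis. A picture is of the moment at which its call begins: read the wrist's pose just before it. camera_info takes no time and is no camera call.
- r.hand_in(): hands the job in, once; it reports no verdict.
The state is a dict: "time": time; "joints": joint angles; "qvel": joint speeds; "joint_efforts": joint torques, N m; "position": TCP position; "tcp_rot": TCP orientation; "ft_force": force on the tool from outside, world axes, zero at the start; "torque": the same for the moment, N m; "gripper_width": finger opening in m.
Only numpy, scipy, OpenCV 4.12 (cv2) and the standard library are available. Lean on these libraries where they do the work, as an engineer would, in place of code of your own. Each camera call takes 0.05 s, during which the arm holds its last target. There are 200 camera calls.

## Working session

There is one attempt and no reset: what is moved stays moved. The work goes in short steps, Python scripts to look and compute and a tool call to move; the robot and the scene stay as the last step left them, time stands still between calls to the robot, and variables do not carry over. Pictures are saved under pics/ and viewed, about 8 in all and at most 12, crops included, and the job is handed in when it is done.

Besides the shell and the picture viewer there is one more tool, called after "Request:" as name(argument=value, ...) on one line, values as JSON. carry_out: Moves the arm, as the interface text tells. Its arguments: {"type":"object","properties":{"motion":{"type":"array"}},"required":["motion"]}

```bash
mkdir -p pics; cat > h.py <<'E'
import numpy as np, cv2
from rig import r
def cam(n):
    c=r.camera_info(n); R=cv2.Rodrigues(np.array(c["rvec"],float))[0]; return np.array(c["K"],float),R,np.array(c["tvec"],float).ravel()
def cloud(n,d):
    K,R,t=cam(n); v,u=np.mgrid[:480,:640]
    P=np.stack([(u-K[0,2])/K[0,0]*d,(v-K[1,2])/K[1,1]*d,d],-1)
    W=(P-t)@R; W[d<=0]=np.nan; return W
E
python3 - <<'E'
from h import *
print({k:np.round(v,3).tolist() for k,v in r.get_obs().items()})
ims=[]
for n in("top","side"):
    p,d=r.capture(n); np.savez("pics/%s0.npz"%n,p=p,d=d); cv2.imwrite("pics/%s0.png"%n,p[...,::-1])
    K,R,t=cam(n); print(n,K.round(1).tolist(),(-R.T@t).round(3),R[2].round(2))
E
```

```text
{'time': 0.0, 'joints': [1.212, 0.412, -0.013, 1.597, 0.006, 1.134, -0.082], 'qvel': [0.001, -0.0, -0.001, 0.0, 0.001, 0.0, -0.001], 'joint_efforts': [0.001, -58.794, 0.641, -29.107, -0.054, 0.018, 0.0], 'position': [0.179, -0.598, 0.222], 'tcp_rot': [[0.287, -0.958, -0.001], [-0.958, -0.287, 0.002], [-0.002, 0.0, -1.0]], 'ft_force': [0.051, 0.998, 0.341], 'torque': [0.031, -0.036, 0.05], 'gripper_width': 0.088}
top [[600.5, 0.0, 321.0], [0.0, 600.5, 240.4], [0.0, 0.0, 1.0]] [0.508 0.071 1.208] [ 0.04 -0.02 -1.  ]
side [[439.0, 0.0, 319.4], [0.0, 439.0, 246.7], [0.0, 0.0, 1.0]] [0.476 0.668 0.646] [ 0.11 -0.73 -0.68]
```

View pics/top0.png

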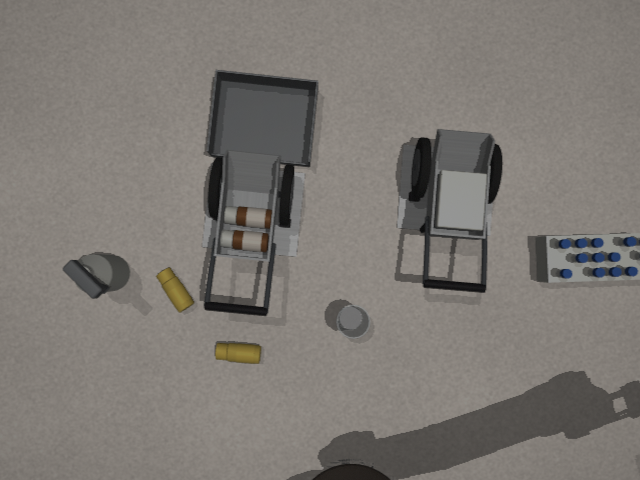

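View pics/side0.png

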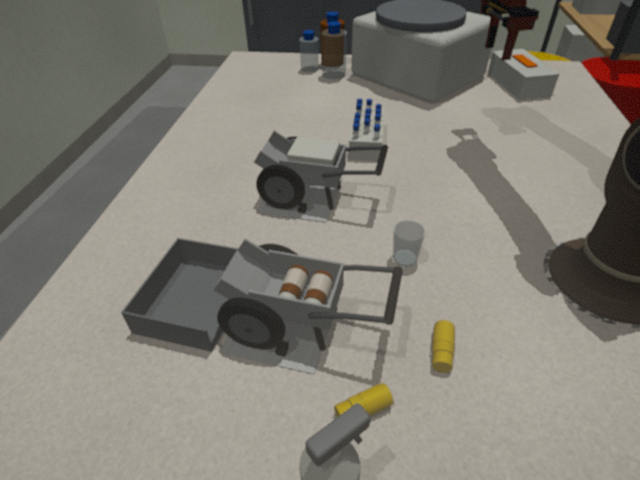

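The cart with the brown/white bottles is the left one in the top view: bottles at about (248,217) and (248,240), bar from (205,308) to (268,311), tray at (262,115). The right cart, at (460,200), has the white-lidded box and no tray, so it's the spare. The yellow bottles at (175,290) and (237,352) are look-alikes. Next I'll measure the bar, tray and bottles and take one enlarged crop.

```bash
cat >> h.py <<'E'
def bar(p,W,z=(.105,.145),lo=(.2,0.05),hi=(.5,.45),dark=70):
    m=(p.max(-1)<dark)&(W[...,2]>z[0])&(W[...,2]<z[1])&(W[...,0]>lo[0])&(W[...,0]<hi[0])&(W[...,1]>lo[1])&(W[...,1]<hi[1])
    return m
E
python3 - <<'E'
from h import *
for n in("top","side"):
    f=np.load("pics/%s0.npz"%n); p,d=f["p"],f["d"]; W=cloud(n,d)
    m=bar(p,W)
    k,l,s,c=cv2.connectedComponentsWithStats(m.astype(np.uint8))
    for i in range(1,k):
        if s[i,4]>40:
            Q=W[l==i]; mu=Q.mean(0); w,v=np.linalg.eigh(np.cov(Q.T)); a=(Q-mu)@v[:,2]
            print(n,s[i],"mean",mu.round(4),"dir",v[:,2].round(3),"ext",np.ptp(a).round(3),"mid",(mu+v[:,2]*(a.max()+a.min())/2).round(4), "zmax",Q[:,2].max().round(3))
    hs=cv2.cvtColor(p,cv2.COLOR_RGB2HSV)
    for nm,mm in(("brown",(hs[...,0]<14)&(hs[...,1]>110)&(p[...,0]>70)),("tray/hopper high",None)):
        if mm is None: continue
        k,l,s,c=cv2.connectedComponentsWithStats(mm.astype(np.uint8))
        for i in range(1,k):
            if s[i,4]>60: print(n,nm,s[i],np.nanmedian(W[l==i],0).round(3))
    if n=="top":
        for u,v in((255,308),(237,308),(215,306),(262,160),(262,120),(245,245),(232,210),(352,320),(237,352),(175,290),(90,270),(455,288)): print((u,v),W[v,u].round(3))
        cr=cv2.resize(p[60:370,140:400,::-1],None,fx=1.9,fy=1.9,interpolation=cv2.INTER_CUBIC); cv2.imwrite("pics/crop1.png",cr)
E
```

```text
top [204 271  69  45 872] mean [0.4469 0.2006 0.1281] dir [0.045 0.999 0.011] ext 0.119 mid [0.4468 0.2    0.1281] zmax 0.137
top [ 94 276  17  17  64] mean [0.4823 0.4366 0.1305] dir [0.653 0.483 0.583] ext 0.039 mid [0.4846 0.4384 0.1326] zmax 0.145
top brown [237 210  10  10  81] [0.603 0.193 0.106]
top brown [233 234  10  13  80] [0.559 0.201 0.107]
(255, 308) [0.434 0.169 0.134]
(237, 308) [0.435 0.201 0.134]
(215, 306) [0.439 0.24  0.132]
(262, 160) [0.703 0.153 0.106]
(262, 120) [0.803 0.159 0.004]
(245, 245) [0.547 0.187 0.104]
(232, 210) [0.613 0.21  0.102]
(352, 320) [ 0.396 -0.012  0.004]
(237, 352) [0.343 0.214 0.035]
(175, 290) [0.466 0.332 0.036]
(90, 270) [0.508 0.451 0.156]
(455, 288) [ 0.46  -0.19   0.131]
side [360 267  42  57 467] mean [0.4372 0.2152 0.1315] dir [-0.191 -0.981  0.034] ext 0.113 mid [0.4356 0.2072 0.1317] zmax 0.136
side brown [513  55  24  12  61] [ 0.003 -0.938  0.087]
side brown [ 582   55   58   39 1392] [-0.645 -1.673 -0.21 ]
side brown [307 290  18  12  86] [0.555 0.202 0.106]
```

View pics/crop1.png

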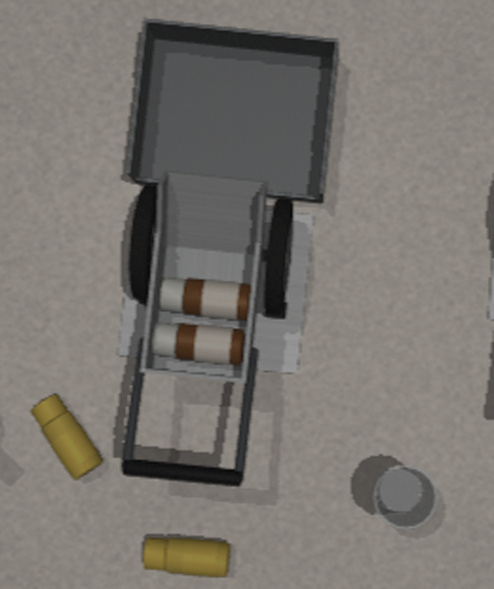

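The crop confirms the cart: two brown bottles with white caps lie in the hopper, with the tray ahead and the bar at crop (182,471). Next I'll fit the bar axis.

```bash
python3 - <<'E'
from h import *
f=np.load("pics/top0.npz"); p,d=f["p"],f["d"]; W=cloud("top",d)
K,R,t=cam("top")
def onplane(u,v,z):
    c=-R.T@t; e=R.T@np.linalg.solve(K,[u,v,1.]); return c+e*(z-c[2])/e[2]
g=p.max(-1)
m=np.zeros(g.shape,np.uint8); m[296:322,198:276]=(g[296:322,198:276]<50)
m=cv2.morphologyEx(m,cv2.MORPH_OPEN,np.ones((3,9),np.uint8))
k,l,s,c=cv2.connectedComponentsWithStats(m); i=1+s[1:,4].argmax(); print(s[i],c[i])
v,u=np.nonzero(l==i)
rect=cv2.minAreaRect(np.c_[u,v].astype(np.float32)); b=cv2.boxPoints(rect); print(rect)
P=np.array([onplane(x,y,.128) for x,y in b]); print(P.round(4).tolist(),P.mean(0).round(4))
Q=W[l==i]; Q=Q[np.abs(Q[:,2]-.128)<.008]; w,vv=np.linalg.eigh(np.cov(Q[:,:2].T)); print("depth fit",Q.mean(0),vv[:,1],np.median(Q,0))
# tray rim corners and bottle axes for yaw
for q in((218,71),(317,81),(207,153),(309,165)): print(q,onplane(*q,.06).round(3))
for nm,(y0,y1) in(("A",(228,253)),("B",(205,229))):
    mm=np.zeros(g.shape,bool); mm[y0:y1,222:274]=True; mm&=(W[...,2]>.085)
    Q=W[mm]; w,vv=np.linalg.eigh(np.cov(Q[:,:2].T)); print(nm,np.median(Q,0).round(3),vv[:,1].round(3))
print("hopper high pts",[ (z,int(((W[...,2]>z)&(W[...,1]>.1)&(W[...,1]<.3)&(W[...,0]>.5)).sum())) for z in(.12,.13,.15,.18)])
E
```

```text
[205 302  63  13 528] [235.41098485 308.06060606]
((235.83563232421875, 308.0616455078125), (62.60150146484375, 8.845864295959473), 6.009006023406982)
[[0.4336, 0.2595, 0.128], [0.4492, 0.2576, 0.128], [0.4348, 0.1469, 0.128], [0.4192, 0.1489, 0.128]] [0.4342 0.2032 0.128 ]
depth fit [0.43434815 0.20342141 0.13084646] [0.12224216 0.9925003 ] [0.43418934 0.20407449 0.13106847]
(218, 71) [0.886 0.238 0.06 ]
(317, 81) [0.863 0.047 0.06 ]
(207, 153) [0.727 0.261 0.06 ]
(309, 165) [0.7   0.067 0.06 ]
A [0.556 0.182 0.105] [0.107 0.994]
B [0.599 0.179 0.104] [0.131 0.991]
hopper high pts [(0.12, 682), (0.13, 79), (0.15, 0), (0.18, 0)]
```

```bash
cat >> h.py <<'E'
from scipy.spatial.transform import Rotation as Ro
B=np.array([.434,.203,.125]); YAW=np.deg2rad(-7.2)
CX=np.array([np.cos(YAW),np.sin(YAW),0]); CY=np.array([-np.sin(YAW),np.cos(YAW),0]); CZ=np.array([0,0,1.])
def toolR(phi):  # phi deg forward tilt
    a=np.deg2rad(phi); z=-CZ*np.cos(a)+CX*np.sin(a); return np.c_[np.cross(-CY,z),-CY,z]
def barat(th):
    s=np.array([-.22,.065]); c,n=np.cos(th),np.sin(th)
    q=np.array([s[0]*c+s[1]*n,-s[0]*n+s[1]*c])
    return B+CX*(q[0]+.22)+CZ*(q[1]-.065)
def delta(p,R,o=None):
    o=o or r.get_obs(); R0=np.array(o["tcp_rot"]); 
    return (R0.T@(np.array(p)-o["position"])).round(4), np.rad2deg(Ro.from_matrix(R0.T@R).as_rotvec()).round(1)
def st():
    o=r.get_obs(); print({k:np.round(o[k],3).tolist() for k in("time","joints","position","ft_force","gripper_width")})
E
python3 - <<'E'
from h import *
for p in((.42,-.40,.33),(.5,-.1,.33),(.42,.15,.33)): print(delta(p,toolR(0)))
for f in (0,20,40): print(f,toolR(f).round(2).tolist(), (B-toolR(f)[:,2]*.10).round(3))
print([barat(t).round(3).tolist() for t in(0,.5,.85)])
E
```

```text
(array([-0.1211, -0.2877, -0.108 ]), array([ -0. ,   0.1, -66.1]))
(array([-0.3855, -0.4504, -0.1076]), array([ -0. ,   0.1, -66.1]))
(array([-0.6479, -0.4454, -0.1072]), array([ -0. ,   0.1, -66.1]))
0 [[0.99, -0.13, 0.0], [-0.13, -0.99, -0.0], [0.0, -0.0, -1.0]] [0.434 0.203 0.225]
20 [[0.93, -0.13, 0.34], [-0.12, -0.99, -0.04], [0.34, -0.0, -0.94]] [0.4   0.207 0.219]
40 [[0.76, -0.13, 0.64], [-0.1, -0.99, -0.08], [0.64, -0.0, -0.77]] [0.37  0.211 0.202]
[[0.434, 0.203, 0.125], [0.492, 0.196, 0.223], [0.557, 0.188, 0.268]]
```

Request:
carry_out(motion=[-0.03, -0.05, -0.05, 0, 0, -5, 0.0878, -0.06, -0.1, -0.1, 0, 0, -10, 0.0878, -0.08, -0.15, -0.108, 0, 0, -18, 0.0878, -0.1, -0.2, -0.108, 0, 0, -25, 0.0878, -0.12, -0.25, -0.108, 0, 0, -32, 0.0878, -0.13, -0.29, -0.108, 0, 0, -38, 0.0878, -0.18, -0.32, -0.108, 0, 0, -44, 0.0878, -0.23, -0.355, -0.108, 0, 0, -50, 0.0878, -0.28, -0.39, -0.108, 0, 0, -56, 0.0878, -0.33, -0.42, -0.108, 0, 0, -62, 0.0878, -0.385, -0.45, -0.108, 0, 0, -66, 0.0878, -0.44, -0.45, -0.108, 0, 0, -66, 0.0878])

```text
time: 1.6
position: [0.4845, -0.0451, 0.3299]
tcp_rot: [[0.992, -0.125, -0.001], [-0.125, -0.992, 0.003], [-0.001, -0.003, -1.0]]
ft_force: [-0.9, 0.5, 0.3]
gripper_width: 0.0883
```

```bash
python3 - <<'E'
from h import *
st()
for f in (0,20,40): print(f,delta(B-toolR(f)[:,2]*.08,toolR(f)),delta(B-toolR(f)[:,2]*.18,toolR(f)))
E
```

```text
{'time': 1.6, 'joints': [0.502, 0.136, -0.563, 1.73, 0.072, 1.298, -0.201], 'position': [0.484, -0.045, 0.33], 'ft_force': [-0.852, 0.546, 0.29], 'gripper_width': 0.088}
0 (array([-0.0809, -0.2396,  0.1256]), array([-0.1,  0.1,  0. ])) (array([-0.081 , -0.2398,  0.0256]), array([-0.1,  0.1,  0. ]))
20 (array([-0.1082, -0.2396,  0.1305]), array([-0.1, 20.1,  0. ])) (array([-0.1426, -0.2398,  0.0366]), array([-0.1, 20.1,  0. ]))
40 (array([-0.1323, -0.2396,  0.1444]), array([-0.1, 40.1, -0. ])) (array([-0.1967, -0.2398,  0.0679]), array([-0.1, 40.1, -0. ]))
```

Request:
carry_out(motion=[-0.02, -0.05, 0.0, 0, 4, 0, 0.0878, -0.045, -0.1, 0.015, 0, 8, 0, 0.0878, -0.07, -0.15, 0.03, 0, 13, 0, 0.0878, -0.1, -0.19, 0.045, 0, 18, 0, 0.0878, -0.125, -0.22, 0.06, 0, 22, 0, 0.0878, -0.144, -0.24, 0.07, 0, 25, 0, 0.0878, -0.144, -0.24, 0.07, 0, 25, 0, 0.0878, -0.144, -0.24, 0.07, 0, 25, 0, 0.0878])

```text
time: 2.6
position: [0.3719, 0.2105, 0.2609]
tcp_rot: [[0.9, -0.126, 0.418], [-0.115, -0.992, -0.051], [0.421, -0.002, -0.907]]
ft_force: [0.7, -0.1, 0.5]
gripper_width: 0.0875
```

```bash
python3 - <<'E'
from h import *
o=r.get_obs(); st()
for f in (15,25): print(f,delta(B+toolR(f)[:,2]*.02,toolR(f)))
H=np.array(r.camera_info("wrist")["hand_eye"]); print(H.round(3).tolist(), r.camera_info("wrist")["K"])
p,d=r.capture("wrist"); cv2.imwrite("pics/w1.png",p[...,::-1])
E
```

```text
{'time': 2.6, 'joints': [0.276, -0.175, -1.046, 2.188, 0.265, 0.784, -1.075], 'position': [0.372, 0.211, 0.261], 'ft_force': [0.682, -0.128, 0.482], 'gripper_width': 0.088}
15 (array([-4.000e-03,  1.000e-04,  1.693e-01]), array([-0.1, -9.9, -0.1]))
25 (array([-5.000e-04,  1.000e-04,  1.696e-01]), array([-0.1,  0.1, -0.1]))
[[1.0, -0.0, 0.0, -0.0], [-0.0, 0.966, 0.259, -0.071], [-0.0, -0.259, 0.966, -0.163], [0.0, 0.0, 0.0, 1.0]] [[371.64829954   0.         319.62009396]
 [  0.         371.64829954 233.96245506]
 [  0.           0.           1.        ]]
```

View pics/w1.png

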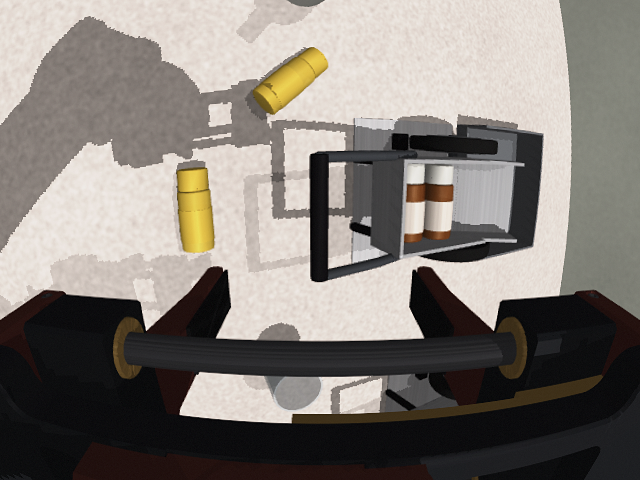

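Bar centre is at (319,217) in the wrist view, within about 2 px of the prediction, and parallel to the pads. I'll descend and close.

Request:
carry_out(motion=[0, 0, 0.04, 0, 0, 0, 0.0878, 0, 0, 0.08, 0, 0, 0, 0.0878, 0, 0, 0.115, 0, 0, 0, 0.0878, 0, 0, 0.145, 0, 0, 0, 0.0878, 0, 0, 0.165, 0, 0, 0, 0.0878, 0, 0, 0.17, 0, 0, 0, 0.0878, 0, 0, 0.17, 0, 0, 0, 0.0878])

```text
time: 3.52
position: [0.4435, 0.2014, 0.1067]
tcp_rot: [[0.9, -0.127, 0.417], [-0.117, -0.992, -0.051], [0.42, -0.003, -0.907]]
ft_force: [-0.1, -0.0, 0.5]
gripper_width: 0.0878
```

Request:
carry_out(motion=[0, 0, 0, 0, 0, 0, 0.06, 0, 0, 0, 0, 0, 0, 0.04, 0, 0, 0, 0, 0, 0, 0.025, 0, 0, 0, 0, 0, 0, 0.018, 0, 0, 0, 0, 0, 0, 0.01, 0, 0, 0, 0, 0, 0, 0.01, 0, 0, 0, 0, 0, 0, 0.01, 0, 0, 0, 0, 0, 0, 0.01])

```text
time: 4.53
position: [0.4424, 0.2016, 0.1061]
tcp_rot: [[0.901, -0.127, 0.416], [-0.116, -0.992, -0.051], [0.419, -0.003, -0.908]]
ft_force: [-4.4, -0.1, -2.3]
gripper_width: 0.0154
```

```bash
cat >> h.py <<'E'
def plan(ths,phi0,dphi=1.0,dz=0.02):
    for th in ths:
        R=toolR(phi0-np.rad2deg(th)*dphi); print(round(th,2),*delta(barat(th)+R[:,2]*dz,R))
E
python3 - <<'E'
from h import *
st(); o=r.get_obs(); g=np.array(o["position"])-.02*np.array(o["tcp_rot"])[:,2]; print("grasp pt",g.round(4),"bar",B, "tilt",np.rad2deg(np.arcsin(np.array(o["tcp_rot"])[:,2]@CX)))
p,d=r.capture("side"); cv2.imwrite("pics/s1.png",p[180:420,100:500,::-1].repeat(2,0).repeat(2,1))
plan(np.arange(0,.91,.05),25.)
E
```

```text
{'time': 4.525, 'joints': [0.125, 0.382, -1.038, 2.29, 1.159, 0.751, -1.897], 'position': [0.442, 0.202, 0.106], 'ft_force': [-4.352, -0.07, -2.282], 'gripper_width': 0.015}
grasp pt [0.4341 0.2026 0.1243] bar [0.434 0.203 0.125] tilt 24.74843271358993
0.0 [ 0.0002 -0.0003 -0.0007] [-0.1  0.3 -0.1]
0.05 [ 0.007  -0.0004 -0.0092] [-0.1 -2.6 -0.1]
0.1 [ 0.0142 -0.0004 -0.0173] [-0.1 -5.5 -0.1]
0.15 [ 0.0218 -0.0004 -0.025 ] [-0.1 -8.3 -0.1]
0.2 [ 0.0297 -0.0005 -0.0324] [ -0.1 -11.2  -0.1]
0.25 [ 0.0381 -0.0005 -0.0393] [ -0.1 -14.1  -0.1]
0.3 [ 0.0467 -0.0005 -0.0458] [ -0.1 -16.9  -0.1]
0.35 [ 0.0557 -0.0006 -0.0519] [ -0.1 -19.8  -0.1]
0.4 [ 0.0649 -0.0006 -0.0575] [ -0.1 -22.7  -0.1]
0.45 [ 0.0745 -0.0006 -0.0627] [ -0.1 -25.5  -0.1]
0.5 [ 0.0842 -0.0007 -0.0674] [ -0.1 -28.4  -0.1]
0.55 [ 0.0942 -0.0007 -0.0715] [ -0.1 -31.3  -0.1]
0.6 [ 0.1044 -0.0007 -0.0752] [ -0.1 -34.1  -0.1]
0.65 [ 0.1148 -0.0008 -0.0784] [ -0.1 -37.   -0.1]
0.7 [ 0.1253 -0.0008 -0.081 ] [ -0.1 -39.9  -0.1]
0.75 [ 0.1359 -0.0008 -0.0831] [ -0.1 -42.7  -0.1]
0.8 [ 0.1466 -0.0008 -0.0847] [ -0.2 -45.6  -0.1]
0.85 [ 0.1574 -0.0009 -0.0857] [ -0.2 -48.5  -0.1]
0.9 [ 0.1682 -0.0009 -0.0862] [ -0.2 -51.3  -0.1]
```

View pics/s1.png

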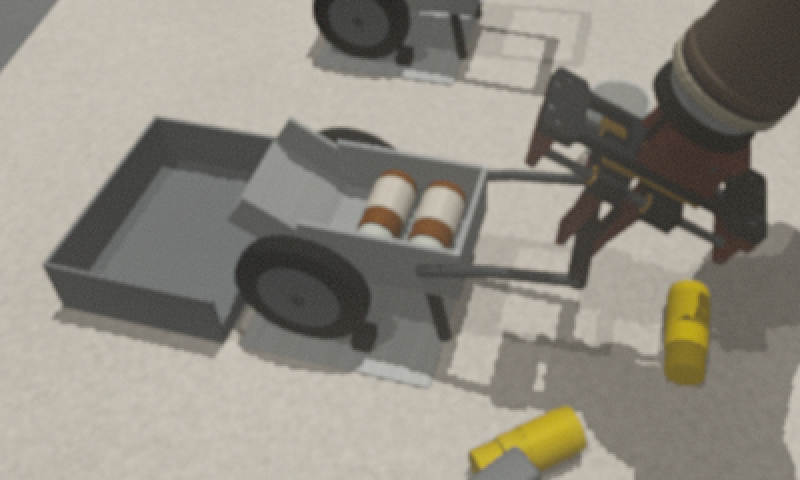

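Gripped (opening 15.4 mm on the 16 mm bar). I'll tip along the arc, 0.05 rad per row.

Request:
carry_out(motion=[0.007, 0, -0.009, 0, -2.8, 0, 0.01, 0.014, 0, -0.017, 0, -5.6, 0, 0.01, 0.022, 0, -0.025, 0, -8.5, 0, 0.01, 0.03, 0, -0.032, 0, -11.3, 0, 0.01, 0.038, 0, -0.039, 0, -14.2, 0, 0.01, 0.047, 0, -0.046, 0, -17, 0, 0.01, 0.056, 0, -0.052, 0, -20, 0, 0.01, 0.065, 0, -0.058, 0, -23, 0, 0.01])

```text
time: 5.58
position: [0.4777, 0.1971, 0.1862]
tcp_rot: [[0.991, -0.127, 0.03], [-0.127, -0.992, 0.0], [0.03, -0.004, -1.0]]
ft_force: [6.8, 3.1, -8.7]
gripper_width: 0.0152
```

```bash
cat >> h.py <<'E'
def est():
    o=r.get_obs(); T=np.array(o["tcp_rot"]); g=np.array(o["position"])-.02*T[:,2]; q=g-B
    th=np.arctan2(q[2]+.065,.22-q@CX)-np.arctan2(.065,.22)
    print("th by pos",th.round(3),"radius",np.hypot(q[2]+.065,.22-q@CX).round(4),"lat",(q@CY).round(4),"tilt",np.rad2deg(np.arcsin(T[:,2]@CX)).round(1))
E
python3 - <<'E'
from h import *
st(); est(); plan(np.arange(.4,.91,.05),25.)
E
```

```text
{'time': 5.575, 'joints': [0.422, 0.533, -1.225, 1.87, 0.582, 1.123, -1.145], 'position': [0.478, 0.197, 0.186], 'ft_force': [6.777, 3.146, -8.653], 'gripper_width': 0.015}
th by pos 0.405 radius 0.2292 lat -0.0004 tilt 1.7
0.4 [-0.0007 -0.0003  0.0006] [-0.2  0.4 -0.1]
0.45 [ 0.006  -0.0004 -0.0078] [-0.2 -2.5 -0.1]
0.5 [ 0.0132 -0.0004 -0.016 ] [-0.2 -5.3 -0.1]
0.55 [ 0.0208 -0.0005 -0.0237] [-0.2 -8.2 -0.1]
0.6 [ 0.0287 -0.0005 -0.0311] [ -0.2 -11.1  -0.1]
0.65 [ 0.037  -0.0006 -0.038 ] [ -0.2 -13.9  -0.1]
0.7 [ 0.0456 -0.0006 -0.0446] [ -0.2 -16.8  -0.1]
0.75 [ 0.0546 -0.0006 -0.0507] [ -0.2 -19.7  -0.1]
0.8 [ 0.0638 -0.0007 -0.0563] [ -0.2 -22.5  -0.1]
0.85 [ 0.0734 -0.0007 -0.0615] [ -0.2 -25.4  -0. ]
0.9 [ 0.0831 -0.0007 -0.0662] [ -0.2 -28.3  -0. ]
```

Request:
carry_out(motion=[0.006, 0, -0.008, 0, -2.5, 0, 0.01, 0.013, 0, -0.016, 0, -5.3, 0, 0.01, 0.021, 0, -0.024, 0, -8.2, 0, 0.01, 0.029, 0, -0.031, 0, -11, 0, 0.01, 0.037, 0, -0.038, 0, -14, 0, 0.01, 0.046, 0, -0.045, 0, -17, 0, 0.01, 0.055, 0, -0.051, 0, -19.7, 0, 0.01, 0.064, 0, -0.0565, 0, -22.5, 0, 0.01, 0.0735, 0, -0.0615, 0, -25.4, 0, 0.01, 0.0735, 0, -0.0615, 0, -25.4, 0, 0.01, 0.0735, 0, -0.0615, 0, -25.4, 0, 0.01, 0.0735, 0, -0.0615, 0, -25.4, 0, 0.01])

```text
time: 7.08
position: [0.5487, 0.1881, 0.2495]
tcp_rot: [[0.909, -0.127, -0.398], [-0.114, -0.992, 0.055], [-0.401, -0.004, -0.916]]
ft_force: [1.1, 2.8, -2.0]
gripper_width: 0.0155
```

Request:
carry_out(motion=[0, 0, 0, 0, 0, 0, 0.01, 0, 0, 0, 0, 0, 0, 0.01, 0, 0, 0, 0, 0, 0, 0.01, 0, 0, 0, 0, 0, 0, 0.01, 0, 0, 0, 0, 0, 0, 0.01, 0, 0, 0, 0, 0, 0, 0.01])

```text
time: 7.82
position: [0.5487, 0.1881, 0.2496]
tcp_rot: [[0.909, -0.127, -0.398], [-0.114, -0.992, 0.055], [-0.401, -0.004, -0.916]]
ft_force: [-0.1, 3.7, -2.1]
gripper_width: 0.0151
```

```bash
python3 - <<'E'
from h import *
st(); est()
p,d=r.capture("side"); cv2.imwrite("pics/s2.png",p[180:420,80:480,::-1].repeat(2,0).repeat(2,1))
plan(np.arange(.85,-.01,-.05),25.)
E
```

```text
{'time': 7.825, 'joints': [0.292, 0.827, -1.143, 1.309, 0.409, 1.699, -0.922], 'position': [0.549, 0.188, 0.25], 'ft_force': [-0.088, 3.652, -2.077], 'gripper_width': 0.015}
th by pos 0.85 radius 0.2291 lat -0.0005 tilt -23.7
0.85 [-0.0002 -0.0004 -0.0002] [-0.3 -0.   0. ]
0.8 [-0.0066 -0.0004  0.0085] [-0.3  2.8  0. ]
0.75 [-0.0125 -0.0003  0.0176] [-0.3  5.7  0. ]
0.7 [-0.018  -0.0003  0.0269] [-0.3  8.6  0. ]
0.65 [-0.023  -0.0002  0.0365] [-0.3 11.4  0. ]
0.6 [-0.0275 -0.0002  0.0464] [-0.3 14.3 -0. ]
0.55 [-0.0315 -0.0002  0.0564] [-0.3 17.2 -0. ]
0.5 [-0.035  -0.0001  0.0667] [-0.3 20.  -0. ]
0.45 [-0.038  -0.0001  0.0771] [-0.3 22.9 -0. ]
0.4 [-0.0405 -0.      0.0876] [-0.3 25.7 -0. ]
0.35 [-0.0424  0.      0.0983] [-0.3 28.6 -0. ]
0.3 [-4.38e-02  1.00e-04  1.09e-01] [-0.3 31.5 -0. ]
0.25 [-4.470e-02  1.000e-04  1.198e-01] [-0.3 34.3 -0. ]
0.2 [-0.045   0.0002  0.1307] [-0.3 37.2 -0.1]
0.15 [-0.0448  0.0002  0.1415] [-0.3 40.1 -0.1]
0.1 [-0.044   0.0003  0.1523] [-0.3 42.9 -0.1]
0.05 [-0.0427  0.0003  0.1631] [-0.3 45.8 -0.1]
-0.0 [-0.0409  0.0004  0.1737] [-0.3 48.7 -0.1]
```

View pics/s2.png

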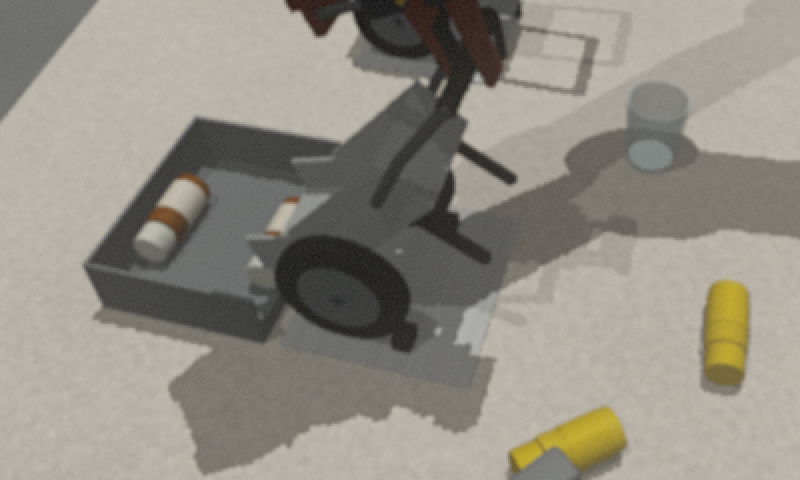

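```bash
python3 - <<'E'
from h import *
p,d=r.capture("side"); W=cloud("side",d)
for u,v in((222,287),(221,293),(208,314),(164,286),(168,290)): print((u,v),p[v,u],W[v,u].round(3))
p,d=r.capture("top"); cv2.imwrite("pics/t2.png",cv2.resize(p[50:210,180:340,::-1],None,fx=3.5,fy=3.5)); W=cloud("top",d)
hs=cv2.cvtColor(p,cv2.COLOR_RGB2HSV)
mm=(hs[...,0]<14)&(hs[...,1]>110)&(p[...,0]>60)
k,l,s,c=cv2.connectedComponentsWithStats(mm.astype(np.uint8))
for i in range(1,k):
    if s[i,4]>20: print(s[i],np.nanmedian(W[l==i],0).round(3))
E
```

```text
(222, 287) [192 185 172] [0.741 0.15  0.042]
(221, 293) [183 177 164] [0.739 0.163 0.04 ]
(208, 314) [110 111 103] [0.751 0.208 0.034]
(164, 286) [119  79  43] [0.85  0.16  0.042]
(168, 290) [97 65 46] [0.844 0.162 0.034]
[199 198  48  32 620] [0.577 0.185 0.415]
```

View pics/t2.png

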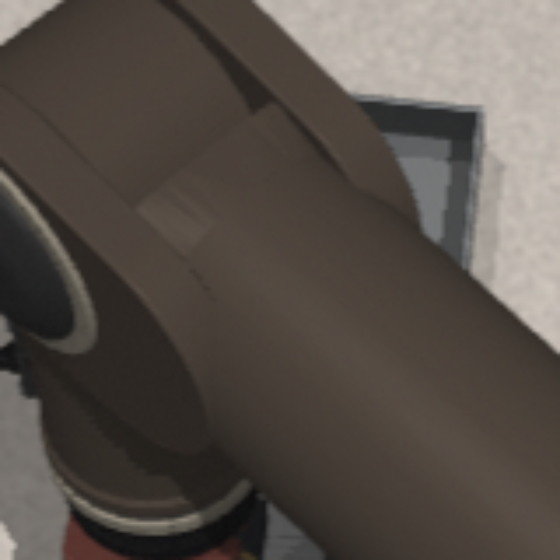

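Top view is blocked by the arm. The side view's depth puts the tops of both bottles at z ≈ 0.042, so they're lying on the tray floor (x ≈ 0.74 and 0.85). I'll lower along the same arc.

Request:
carry_out(motion=[-0.0066, 0, 0.0085, 0, 2.8, 0, 0.01, -0.0125, 0, 0.0176, 0, 5.7, 0, 0.01, -0.018, 0, 0.027, 0, 8.6, 0, 0.01, -0.023, 0, 0.0365, 0, 11.4, 0, 0.01, -0.0275, 0, 0.0465, 0, 14.3, 0, 0.01, -0.0315, 0, 0.0565, 0, 17.2, 0, 0.01, -0.035, 0, 0.0667, 0, 20, 0, 0.01, -0.038, 0, 0.077, 0, 22.9, 0, 0.01, -0.0405, 0, 0.0876, 0, 25.7, 0, 0.01, -0.0424, 0, 0.0983, 0, 28.6, 0, 0.01, -0.0438, 0, 0.109, 0, 31.5, 0, 0.01, -0.0447, 0, 0.12, 0, 34.3, 0, 0.01])

```text
time: 9.48
position: [0.4606, 0.1993, 0.1576]
tcp_rot: [[0.974, -0.127, 0.186], [-0.125, -0.992, -0.02], [0.187, -0.004, -0.982]]
ft_force: [5.6, 2.6, -5.9]
gripper_width: 0.0152
```

```bash
python3 - <<'E'
from h import *
st(); est(); plan([.25,.22,.19,.16,.13,.1,.075,.05,.03,.015,0,-.005],25.)
E
```

```text
{'time': 9.475, 'joints': [0.379, 0.434, -1.19, 2.045, 0.706, 0.921, -1.316], 'position': [0.461, 0.199, 0.158], 'ft_force': [5.65, 2.562, -5.853], 'gripper_width': 0.015}
th by pos 0.25 radius 0.2291 lat -0.0004 tilt 10.8
0.25 [-0.0002 -0.0003 -0.0002] [-0.2 -0.1 -0.1]
0.22 [-0.0041 -0.0003  0.005 ] [-0.2  1.6 -0.1]
0.19 [-0.0078 -0.0002  0.0103] [-0.2  3.3 -0.1]
0.16 [-0.0114 -0.0002  0.0158] [-0.2  5.  -0.1]
0.13 [-0.0148 -0.0002  0.0213] [-0.2  6.8 -0.1]
0.1 [-0.0181 -0.0002  0.0269] [-0.2  8.5 -0.2]
0.07 [-0.0206 -0.0001  0.0317] [-0.2  9.9 -0.2]
0.05 [-0.0231 -0.0001  0.0365] [-0.2 11.3 -0.2]
0.03 [-0.0249 -0.0001  0.0404] [-0.2 12.5 -0.2]
0.01 [-0.0263 -0.0001  0.0434] [-0.2 13.4 -0.2]
0 [-0.0276 -0.0001  0.0464] [-0.2 14.2 -0.2]
-0.01 [-0.028  -0.0001  0.0474] [-0.2 14.5 -0.2]
```

Request:
carry_out(motion=[-0.004, 0, 0.005, 0, 1.6, 0, 0.01, -0.0078, 0, 0.0103, 0, 3.3, 0, 0.01, -0.0114, 0, 0.0158, 0, 5, 0, 0.01, -0.0148, 0, 0.0213, 0, 6.8, 0, 0.01, -0.018, 0, 0.027, 0, 8.5, 0, 0.01, -0.0206, 0, 0.0317, 0, 9.9, 0, 0.01, -0.023, 0, 0.0365, 0, 11.3, 0, 0.01, -0.025, 0, 0.0404, 0, 12.5, 0, 0.01, -0.0263, 0, 0.0434, 0, 13.4, 0, 0.01, -0.0272, 0, 0.0455, 0, 13.9, 0, 0.01, -0.0276, 0, 0.0466, 0, 14.2, 0, 0.01, -0.0276, 0, 0.0466, 0, 14.2, 0, 0.01])

```text
time: 10.98
position: [0.4426, 0.2016, 0.1067]
tcp_rot: [[0.899, -0.127, 0.42], [-0.117, -0.992, -0.05], [0.423, -0.004, -0.906]]
ft_force: [2.7, 0.2, -3.9]
gripper_width: 0.0156
```

```bash
python3 - <<'E'
from h import *
st(); est()
E
```

```text
{'time': 10.975, 'joints': [0.098, 0.366, -1.004, 2.293, 1.153, 0.733, -1.896], 'position': [0.443, 0.202, 0.107], 'ft_force': [2.729, 0.239, -3.898], 'gripper_width': 0.016}
th by pos -0.0 radius 0.2291 lat -0.0003 tilt 25.0
```

Request:
carry_out(motion=[-0.0003, 0, 0.0006, 0, 0, 0, 0.01, -0.0004, 0, 0.001, 0, 0, 0, 0.01, -0.0005, 0, 0.0013, 0, 0, 0, 0.01, -0.0005, 0, 0.0013, 0, 0, 0, 0.01])

```text
time: 11.48
position: [0.4425, 0.2016, 0.1061]
tcp_rot: [[0.898, -0.127, 0.421], [-0.116, -0.992, -0.051], [0.424, -0.003, -0.906]]
ft_force: [-7.1, -2.7, 12.2]
gripper_width: 0.0152
```

Request:
carry_out(motion=[0, 0, 0, 0, 0, 0, 0.02, 0, 0, 0, 0, 0, 0, 0.03, 0, 0, 0, 0, 0, 0, 0.045, 0, 0, 0, 0, 0, 0, 0.06, 0, 0, 0, 0, 0, 0, 0.06, 0, 0, 0, 0, 0, 0, 0.06])

```text
time: 12.22
position: [0.4425, 0.2016, 0.106]
tcp_rot: [[0.898, -0.127, 0.421], [-0.116, -0.992, -0.051], [0.424, -0.003, -0.906]]
ft_force: [0.2, -0.4, 0.0]
gripper_width: 0.06
```

Request:
carry_out(motion=[0, 0, -0.01, 0, 0, 0, 0.06, 0, 0, -0.03, 0, 0, 0, 0.06, 0, 0, -0.06, 0, 0, 0, 0.06, 0, 0, -0.1, 0, 0, 0, 0.06, 0, 0, -0.14, 0, 0, 0, 0.06, 0, 0, -0.17, 0, 0, 0, 0.06, 0, 0, -0.17, 0, 0, 0, 0.06])

```text
time: 13.1
position: [0.3717, 0.211, 0.2627]
tcp_rot: [[0.895, -0.128, 0.427], [-0.117, -0.992, -0.052], [0.431, -0.003, -0.903]]
ft_force: [0.1, -0.2, -0.1]
gripper_width: 0.0602
```

```bash
python3 - <<'E'
from h import *
st()
p,d=r.capture("side"); cv2.imwrite("pics/s3.png",p[100:420,80:480,::-1].repeat(2,0)[::1].repeat(2,1)[:600]); W=cloud("side",d)
f=np.load("pics/side0.npz"); 
for q,w in((f["p"],cloud("side",f["d"])),(p,W)):
    m=bar(q,w,z=(.05,.2)); print("bar",m.sum(),np.nanmedian(w[m],0).round(4),np.nanmax(w[m][:,2]).round(4))
p,d=r.capture("top"); Wt=cloud("top",d); hs=cv2.cvtColor(p,cv2.COLOR_RGB2HSV)
mm=(hs[...,0]<14)&(hs[...,1]>110)&(p[...,0]>60)
k,l,s,c=cv2.connectedComponentsWithStats(mm.astype(np.uint8))
for i in range(1,k):
    if s[i,4]>20: print(s[i],np.nanmedian(Wt[l==i],0).round(3))
E
```

```text
{'time': 13.1, 'joints': [0.409, -0.22, -1.137, 2.188, 0.197, 0.763, -1.001], 'position': [0.372, 0.211, 0.263], 'ft_force': [0.077, -0.219, -0.1], 'gripper_width': 0.06}
bar 578 [0.4375 0.2269 0.1323] 0.1832
bar 387 [0.4363 0.2248 0.1328] 0.1807
[255  82   9  14 105] [0.857 0.161 0.038]
[281  85   6  15  61] [0.848 0.113 0.038]
[247 139  10  13  92] [0.745 0.178 0.037]
[274 142   6  13  56] [0.738 0.13  0.038]
```

View pics/s3.png

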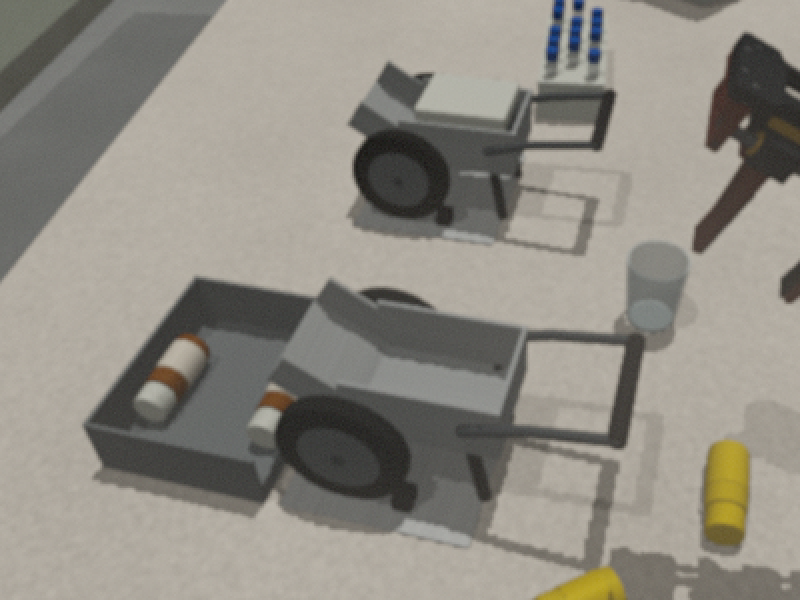

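The hopper is empty and back on its feet, with the bar at its original height. Both bottles are in the tray, the spare cart is standing, and the gripper is well clear at right. Handing in.

```bash
python3 -c "
from rig import r
print(r.hand_in())"
```

```text
the job is handed in; nothing more can be done
None
```

The loaded cart is emptied and standing on its feet again, and both bottles are in the wash tray. I gripped the handle, tipped the cart to 0.85 rad and held it there. I then lowered it along the same arc, let go and backed the gripper away. The job was handed in at about 13 s of the 38 s allowed.

**Last checks before hand-in:**
- **Bottles:** both lie on the tray floor. The top camera puts their upper surfaces at z ≈ 0.038, with one at x ≈ 0.74 and the other at x ≈ 0.85.
- **Cart:** the handle is back where it started, with a median height of 0.133 m now against 0.132 m before. The hopper is empty.
- **Other objects:** the spare cart with the box is standing and the glass is upright. The yellow bottle in view has not moved; the other was only partly in the last picture.
- **Robot:** the force reading is about zero and nothing is in contact.

**What did not go cleanly:**
- The top camera was blocked by the arm while the cart was tipped, so at that point I relied on the side camera's depth. The top view agreed after I backed away.
- Pressing the last 0.6 mm onto the feet before letting go raised the wrist force to about 14 N, well under the 120 N limit.

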